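# Fill a bean moisture tester and hold its lever in the measuring band

## Task

Tip all five beans from the blue-handled scoop into the open metal cell of the moisture tester, and set the empty scoop back down upright on the table. Then press the tester's red spring lever about halfway down with the fingers, so that its pointer lies in the green band, never down to its bottom stop, and keep it there for a few seconds; finish while still holding it in the green band. Leave the timer, the two vials and the tin lid alone.

Things in the scene. Friction and masses are not known exactly. Their poses are not given: they have to be found in the camera images.
- scoop: Loose steel scoop, 155 x 52 mm, about 90 g, five beans in its pan. Origin: underside, middle of the pan; x points to the nose, z up. Pan: x -32 to +32 mm, floor and walls 3 mm thick, sides 20 mm, back 22 mm high, nose open with no lip. Behind it a level blue grip bar along x, -123 to -41 mm, 14 mm wide and high, centre 40 mm above the underside; a thin foot under its end stands on the table.
- scoop_grip (a point): Centre of the blue grip bar near its middle: 78 mm behind the scoop's origin, 40 mm above the underside.
- scoop_nose (a point): Middle of the scoop's open front edge, on the pan floor: 32 mm ahead of the scoop's origin.
- bean0: One of five loose tan beans, a rounded block 12 x 16 x 9 mm, 10 g, lying in the scoop's pan at the start. Origin: its centre.
- bean1: One of five loose tan beans, a rounded block 12 x 16 x 9 mm, 10 g, lying in the scoop's pan at the start. Origin: its centre.
- bean2: One of five loose tan beans, a rounded block 12 x 16 x 9 mm, 10 g, lying in the scoop's pan at the start. Origin: its centre.
- bean3: One of five loose tan beans, a rounded block 12 x 16 x 9 mm, 10 g, lying in the scoop's pan at the start. Origin: its centre.
- bean4: One of five loose tan beans, a rounded block 12 x 16 x 9 mm, 10 g, lying in the scoop's pan at the start. Origin: its centre.
- tester: Ivory bean moisture tester, 150 mm (x) x 210 mm (y), housing top 44 mm above the table, fixed. Origin: centre of its underside; its front (display) faces its own -x; z up. Open aluminium cell on the +y half, red hold lever on the -y half. A white scale plate, 18 mm wide, top 116 mm above the table, stands 37 mm to the -y side of the lever's middle, beside the paddle.
- cell_mouth (a point): Centre of the mouth of the cell, 80.5 mm above the table: a round metal cup flared to the top, 92 mm across its rim outside, 86 mm inside, narrowing to about 66 mm inside at its floor.
- cell_floor (a point): Centre of the cell's inner floor, 32 mm below the mouth.
- lever (a joint): Angle of the red hold lever (rad): 0 = up at rest, 0.44 = down on its bottom stop. A spring returns it: about 4 N at the paddle to start, 8.5 N in mid-band, 13 N at the stop. The green band on the scale plate runs from 0.15 to 0.29, middle 0.22. Hinge along the tester's y, 75 mm above the table, 100 mm behind the paddle (its +x side).
- paddle_top (a point): Centre of the top face of the lever's red paddle (40 mm long, 34 mm wide), where to press; it moves with the lever. At rest it stands 111 mm above the table and tilts 0.30 rad down towards the hinge; in mid-band it is about 22 mm lower, and level within 0.1 rad.
- timer: Bystander: white twist timer with a red knob, 69 x 69 x 48 mm. Origin: centre of its underside.
- vial_red: Bystander: small vial with red cap, 23 mm across, 58 mm tall. Origin: centre of its underside.
- vial_blue: Bystander: small vial with blue cap, 23 mm across, 58 mm tall. Origin: centre of its underside.
- tin_lid: Bystander: grey metal tin lid, 51 mm across, 13 mm high. Origin: centre of its underside.
Things that resemble listed ones, but are neither listed nor needed, are in the scene too. What is shaped like the scoop but purple or turquoise is not meant.

How it is judged:
On the way, in this order (a step that is already met when the one before it is completed fails the run):
1. all five beans lie in the tester's cell (horizontal distance between each of bean0, bean1, bean2, bean3, bean4 and cell_mouth below 0.042 m and z of bean0 in the frame of cell_floor between -0.005 and 0.034 m and z of bean1 in the frame of cell_floor between -0.005 and 0.034 m and z of bean2 in the frame of cell_floor between -0.005 and 0.034 m and z of bean3 in the frame of cell_floor between -0.005 and 0.034 m and z of bean4 in the frame of cell_floor between -0.005 and 0.034 m), for 0.2 s.
2. the scoop stands upright on the table again, let go (height (world z) of scoop below 0.008 m and angle between scoop's own z axis and vertical below 0.15 rad and contact force between the fingers and scoop below 0.1 N and contact force between scoop and tester below 0.1 N and linear speed of scoop below 0.02 m/s), for 0.2 s.
3. the fingers hold the lever with its pointer in the green band for 2 s (value of joint lever between 0.14 and 0.3 rad and contact force between the fingers and tester above 2 N and distance between the grasp point and paddle_top below 0.06 m), for 2 s.
At the end, for the whole second after the job is handed in: All five beans in the cell (below its rim, within 42 mm of its axis); scoop standing level on the table (within 8 mm and 0.15 rad), at rest, touched by neither fingers nor tester; the fingers still press the paddle with over 2 N and the lever stands between 0.14 and 0.30 rad (all of step 1 and all of step 2 and all of step 3); the arm keeps its last pose, push and grip.
It fails at once if the lever is pressed to its bottom stop (value of joint lever above 0.42 rad).
It fails at once if the lever is pressed before the beans are in the cell (value of joint lever above 0.14 rad and not (horizontal distance between each of bean0, bean1, bean2, bean3, bean4 and cell_mouth below 0.042 m and z of bean0 in the frame of cell_floor between -0.005 and 0.034 m and z of bean1 in the frame of cell_floor between -0.005 and 0.034 m and z of bean2 in the frame of cell_floor between -0.005 and 0.034 m and z of bean3 in the frame of cell_floor between -0.005 and 0.034 m and z of bean4 in the frame of cell_floor between -0.005 and 0.034 m)).
It fails at once if a bystander is moved (distance of any of timer, vial_red, vial_blue, tin_lid from where it was at the start of the episode above 0.025 m).
It fails at once if a vial is knocked over (angle between any of vial_red, vial_blue's own z axis and vertical above 0.5 rad).
It also fails if it takes over 64 s, if anything falls off the work surface, if the arm or the gripper's body presses on something with over 40 N, if the wrist force passes 120 N, or if a joint passes its speed limit or range.

## Robot

A 6-joint arm with a two-finger parallel gripper is mounted at the origin on a cart in front of the work surface, level with it; the furniture and walls round the work are solid. World frame = base frame: x ahead of the robot, y to its left, z up, the work surface at z = 0. Lengths are in m, angles in rad, forces in N, time in s.
With the tool pointing down it reaches from about 0.375 to 0.9 m from the base axis. Payload 3.1 kg.
Tool frame: the origin (TCP) lies at the very end of the fingers, on their centre line; the grasp point (between the pads) lies 19 mm behind it; z points along the fingers, y is the line along which they close (so a half turn about z gives the same grasp; the last joint's range is limited). The gripper opens to 85 mm and grips with 20 to 120 N. Pads are 22 mm wide; open, the fingers measure 114 mm over their backs; the gripper's body (76 mm by 85 mm) begins 54 mm behind the grasp point. The pads swing forward as they close: fully open they stand 13 mm farther back than shut.
Start: joints at [-1.433, 0.527, 1.433, -0, 1.181, -0.178], TCP at [0.195, -0.594, 0.191] pointing down, gripper open.
Joint ranges: [-3.08, 3.08], [-0.75, 2.2], [0.22, 2.44], [-1.43, 4.57], [0, 2.65], [-2.85, 2.85]. Speed limits (rad/s): [2.79, 2.79, 3.14, 3.14, 3.14, 3.14].

## Interface

Orientations are given as a unit quaternion [x, y, z, w].
In Python, from station import sense, snapshot, camera_params, sign_off gives the robot as it stands.
- The arm moves only by the shell command python3 -m handwheel 'ROWS' [OPENING] [FORCE]. ROWS is JSON, a list that holds one entry, the list of rows, each a list of 4 numbers: the shift along the tool's x, y, z in units of 25 mm (1.0 is 25 mm), then the turn about the tool's z in units of 6 degrees (1.0 is 6 degrees). A call has 1 to 20 rows; each row shifts and turns the commanded pose from where the row before left it, along the tool's axes as they then stand; what a row does not reach is not made up. A row lasts 1/8 s, in which the tool goes at most 62.5 mm and 10.7 degrees, less where a joint would pass 70% of its speed; a pose out of reach is approached as far as the arm can. A call is refused whole if a number of a shift passes 1 or a number of a turn 1, either way. A call with a gripper value outside its range is refused whole. OPENING is the finger opening in mm, from 0 to 85.4, set as the call begins (- or left out, the last holds). The fingers move at their own pace and stop on an object; FORCE is the grip in N (left out, the last holds). Time passes only in rows, so rows that do not move let the fingers close. It gives the time, the measured TCP pose, the force, the opening and the grip force at its end, in the units of the state.
- sense(): the state, without advancing time (a new reading comes with each control period).
- snapshot(name): name is "scene" or "top" or "wrist"; returns (picture, depth): 384x512x3 uint8, red, green, blue; 384x512 float32, m along the optical axis (not along the pixel's ray), 0 where there is no reading.
- camera_params(name): a dict with "mtx" (3x3 intrinsics, pixels), "D" ([k1, k2, p1, p2, k3] as OpenCV has them; the pictures are not rectified), "extrinsics" (4x4, takes a point from camera to world coordinates); the wrist camera has in their place "hand_eye" (4x4, takes a point from camera to tool coordinates, whose origin is the TCP and whose axes are the flange's). Camera axes: x right, y up, looking along -z (the intrinsics and any distortion apply to the point x, -y, -z); pixel columns grow to the right and rows downward; lengths in m; the calibration is good to about 2 mm. A picture is of the moment at which its call begins: read the wrist's pose just before it. camera_params takes no time and is no camera call.
- sign_off(): hands the job in; it is judged then, once.
The state is a dict: "t": time; "q": joint angles; "qd": joint speeds; "tau": joint torques, N m; "tcp_pos": TCP position; "tool_rot": TCP orientation; "force": force on the tool from outside, world axes, zero at the start; "ft_torque": the same for the moment, N m; "finger_gap": opening from 0.0 (shut) to 1.0 (fully open); "gripper_force": force on a finger pad.
Only numpy, scipy, OpenCV 4.12 (cv2) and the standard library are available. Lean on these libraries where they do the work, as an engineer would, in place of code of your own. Each camera call takes 0.05 s, during which the arm holds its last target. There are 200 camera calls.

## Working session

There is one attempt and no reset: what is moved stays moved. The work goes in short steps, Python scripts to look and compute and a shell command to move; the robot and the scene stay as the last step left them, time stands still between calls to the robot, and variables do not carry over. Pictures are saved under pics/ and viewed, at most 10 in all, crops included, and the job is handed in when it is done.

```bash
mkdir -p pics && cat > h.py <<'E'
import numpy as np, cv2
from scipy.spatial.transform import Rotation as R
from station import sense, snapshot, camera_params, sign_off
def cam(name, st=None):
    p=camera_params(name); K=np.array(p["mtx"]); D=np.array(p["D"],float)
    if "extrinsics" in p: T=np.array(p["extrinsics"])
    else:
        W=np.eye(4); W[:3,:3]=R.from_quat(st["tool_rot"]).as_matrix(); W[:3,3]=st["tcp_pos"]
        T=W@np.array(p["hand_eye"])
    return K,D,T
def rays(c,uv):
    K,D,T=c; n=cv2.undistortPoints(np.array(uv,float).reshape(-1,1,2),K,D).reshape(-1,2)
    d=np.c_[n[:,0],-n[:,1],-np.ones(len(n))]
    return T[:3,3], d@T[:3,:3].T
def onplane(c,uv,z):
    o,d=rays(c,uv); return o+d*((z-o[2])/d[:,2])[:,None]
def points(c,uv,depth):   # depth along optical axis
    o,d=rays(c,uv); uv=np.array(uv).reshape(-1,2).astype(int)
    return o+d*depth[uv[:,1],uv[:,0]][:,None]
def project(c,P):
    K,D,T=c; q=(np.array(P,float).reshape(-1,3)-T[:3,3])@T[:3,:3]
    return cv2.projectPoints(q*[1,-1,-1],np.zeros(3),np.zeros(3),K,D)[0].reshape(-1,2)
def tri(c1,uv1,c2,uv2):
    o1,d1=rays(c1,[uv1]);o2,d2=rays(c2,[uv2]);d1=d1[0];d2=d2[0]
    s=np.linalg.lstsq(np.c_[d1,-d2],o2-o1,rcond=None)[0]
    a=o1+s[0]*d1;b=o2+s[1]*d2; return (a+b)/2,np.linalg.norm(a-b)
def save(n,im): cv2.imwrite(f"pics/{n}.png",im[:,:,::-1])
E
python3 - <<'E'
from h import *
s=sense(); print(s)
for n in("scene","top"):
    im,d=snapshot(n); np.savez(f"{n}0.npz",im=im,d=d); save(n+"0",im)
    c=cam(n); print(n,c[0].tolist(),c[1],c[2].round(3).tolist())
p=camera_params("wrist");print(p["hand_eye"])
E
```

```text
{'t': 0.0, 'q': array([-1.43248543e+00,  5.28466993e-01,  1.43391450e+00,  5.11958827e-06,
        1.18142075e+00, -1.78544140e-01]), 'qd': array([ 7.05092572e-04, -8.81358475e-05,  1.92289556e-04, -2.88380385e-04,
        1.38783967e-03,  1.68918503e-03]), 'tau': array([ 2.78023526e-04, -4.42346478e+01, -1.78026778e+01, -2.40813142e-04,
        8.45142582e-03, -7.76430312e-06]), 'tcp_pos': array([ 0.19462638, -0.59306558,  0.19032935]), 'tool_rot': array([ 9.87476138e-01,  1.57764557e-01,  2.45898908e-05, -1.10452479e-03]), 'force': array([ 0.83298893, -0.06517131,  0.26738422]), 'ft_torque': array([-0.02248042, -0.00913334,  0.03482972]), 'gripper_force': 0.0, 'finger_gap': 0.9987262420817238}
scene [[393.9969205103596, 0.0, 258.027804538119], [0.0, 393.9969205103596, 190.96324268724064], [0.0, 0.0, 1.0]] [-0.03184595  0.          0.          0.          0.        ] [[-0.854, 0.279, -0.439, 0.133], [-0.52, -0.489, 0.701, 0.777], [-0.019, 0.826, 0.563, 0.633], [0.0, 0.0, 0.0, 1.0]]
top [[440.43163958253785, 0.0, 262.03380915686654], [0.0, 440.43163958253785, 189.12372131316232], [0.0, 0.0, 1.0]] [-0.03835984  0.          0.          0.          0.        ] [[-0.015, 0.981, -0.194, 0.332], [-1.0, -0.018, -0.013, 0.062], [-0.016, 0.194, 0.981, 1.277], [0.0, 0.0, 0.0, 1.0]]
[[-3.79094234e-04  9.48390673e-01  3.17104063e-01  8.24393416e-02]
 [ 9.99998936e-01 -8.71524348e-05  1.45614150e-03  5.17596591e-06]
 [ 1.40862741e-03  3.17104278e-01 -9.48389631e-01 -1.82303938e-01]
 [ 0.00000000e+00  0.00000000e+00  0.00000000e+00  1.00000000e+00]]
```

View pics/top0.png

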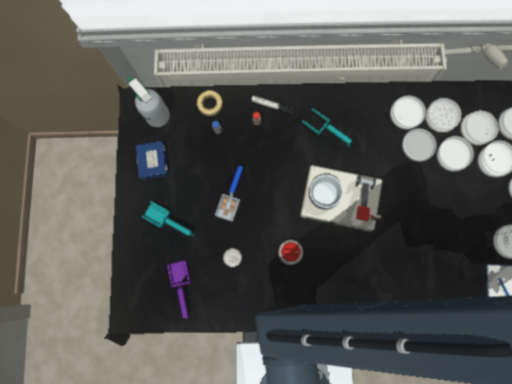

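View pics/scene0.png

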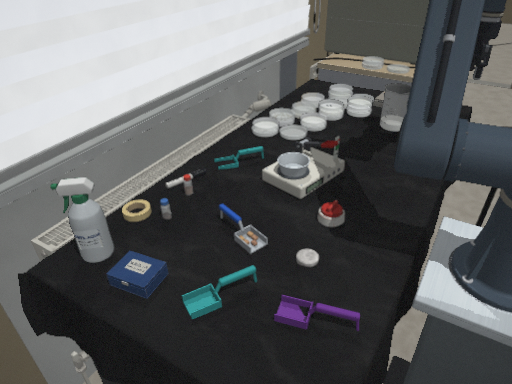

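Top view: the blue-handled scoop with tan beans has its pan at (228,208) and its bar at (237,178). It could be confused with the turquoise scoops at (165,218) and (328,127) or the purple one at (180,285). The blue box at (152,160) and the blue vial cap at (217,127) are also blue. The cell is at (325,190), the paddle at (363,213), the timer at (290,252), the vials at (217,127) and (256,118), and the tin lid at (232,258). The scene view shows the same layout: bar (231,215), pan (251,238), cell (293,165), red lever (330,145). I choose the blue-bar scoop with the beans.

```bash
python3 - <<'E'
from h import *
t=np.load("top0.npz");s=np.load("scene0.npz");ct=cam("top");cs=cam("scene")
def mask(im,lo,hi,box):
    h=cv2.cvtColor(im,cv2.COLOR_RGB2HSV);m=cv2.inRange(h,np.array(lo),np.array(hi));k=np.zeros_like(m);a,b,c,d=box;k[b:d,a:c]=m[b:d,a:c];return k
def ends(m):
    v,u=np.nonzero(m);p=np.c_[u,v].astype(float);c=p.mean(0);w=np.linalg.svd(p-c)[2][0] if 0 else np.linalg.svd(p-c,full_matrices=False)[2][0]
    q=(p-c)@w;return c,c+w*q.min(),c+w*q.max(),len(p)
mt=mask(t["im"],(105,120,50),(125,255,255),(215,155,255,205));ms=mask(s["im"],(105,120,50),(125,255,255),(210,195,250,235))
et,es=ends(mt),ends(ms);print("bar",et,es)
for i in range(3):
  for j in range(3):
    if (i==0)==(j==0): p,e=tri(ct,et[i],cs,es[j]);print(i,j,p.round(4),round(e,4))
for n,x,c,e in(("t",t,ct,et),("s",s,cs,es)):print(n,points(c,[e[0]],x["d"]).round(4))
# top depth cloud over the scoop, tester
v,u=np.mgrid[0:384,0:512];P=points(ct,np.c_[u.ravel(),v.ravel()],t["d"]).reshape(384,512,3);np.save("Pt.npy",P)
P2=points(cs,np.c_[u.ravel(),v.ravel()],s["d"]).reshape(384,512,3);np.save("Ps.npy",P2)
for n,uv in dict(table=(270,220),bar=(237,178),pan=(226,212),cell=(325,190),house=(312,212),paddle=(363,213),timer=(290,252),lid=(232,258),vr=(256,116),vb=(216,126),turq=(328,127)).items(): print(n,P[uv[1],uv[0]].round(3))
save("crops",np.hstack([cv2.resize(t["im"][150:230,200:280],(400,400),interpolation=2),cv2.resize(t["im"][150:240,295:385],(400,400),interpolation=2)]))
E
```

```text
bar (array([235.81603774, 178.64622642]), array([240.86808234, 164.95133558]), array([230.86838131, 192.05814574]), 212) (array([229.51933702, 212.51933702]), array([219.03445479, 203.95780493]), array([239.5822215 , 220.73628276]), 181)
0 0 [0.6089 0.1533 0.0382] 0.0007
1 1 [0.6499 0.1389 0.0403] 0.0017
1 2 [ 0.6317  0.129  -0.0037] 0.0603
2 1 [0.5854 0.1778 0.0832] 0.0544
2 2 [0.5696 0.1675 0.0377] 0.0011
t [[0.6062 0.1524 0.0517]]
s [[0.6037 0.1595 0.0442]]
table [0.492 0.057 0.002]
bar [0.609 0.149 0.048]
pan [0.516 0.184 0.015]
cell [ 0.569 -0.101  0.048]
house [ 0.508 -0.062  0.042]
paddle [ 0.492 -0.19   0.117]
timer [0.396 0.003 0.05 ]
lid [0.384 0.167 0.011]
vr [0.791 0.092 0.058]
vb [0.332 0.062 1.277]
turq [ 0.758 -0.118  0.045]
```

View pics/crops.png

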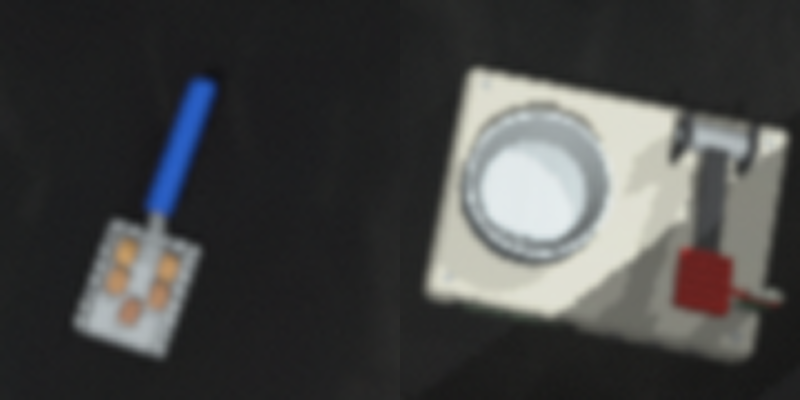

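The crop shows a blue bar and a steel pan with five tan beans, so the choice is right. It also shows the round cell and the red paddle with its white pointer beside the scale plate.

```bash
python3 - <<'E'
from h import *
t=np.load("top0.npz");s=np.load("scene0.npz");ct=cam("top");cs=cam("scene")
P=np.load("Pt.npy");Q=np.load("Ps.npy")
def circ(p):
    A=np.c_[2*p[:,:2],np.ones(len(p))];x=np.linalg.lstsq(A,(p[:,:2]**2).sum(1),rcond=None)[0];return x[:2],np.sqrt(x[2]+x[0]**2+x[1]**2)
for n,C in(("top",P),("scene",Q)):
    p=C.reshape(-1,3);r=np.linalg.norm(p[:,:2]-[.569,-.10],axis=1)
    p=p[(r<.065)&(p[:,2]>.072)&(p[:,2]<.095)]
    for _ in range(3):
        c,rad=circ(p);e=np.linalg.norm(p[:,:2]-c,axis=1)-rad;p=p[abs(e)<.006]
    print(n,"rim",c.round(4),rad.round(4),len(p),np.percentile(p[:,2],[5,50,95]).round(4))
# ellipse from image, rim outer outline: top view
g=cv2.cvtColor(t["im"],cv2.COLOR_RGB2GRAY)
# red paddle
def red(im,box):
    h=cv2.cvtColor(im,cv2.COLOR_RGB2HSV);m=(cv2.inRange(h,np.array((0,120,50)),np.array((8,255,255)))|cv2.inRange(h,np.array((172,120,50)),np.array((180,255,255))))
    a,b,c,d=box;v,u=np.nonzero(m[b:d,a:c]);return np.c_[u+a,v+b]
rt=red(t["im"],(350,200,378,226));rs=red(s["im"],(310,130,350,160))
print(rt.mean(0),rt.min(0),rt.max(0),len(rt),rs.mean(0),rs.min(0),rs.max(0),len(rs))
print("paddle tri",tri(ct,rt.mean(0),cs,rs.mean(0)), points(ct,rt,t["d"]).mean(0).round(4),points(cs,rs,s["d"]).mean(0).round(4))
print("ct plane .111",onplane(ct,[rt.mean(0)],.111).round(4))
# housing outline
p=P.reshape(-1,3);k=(p[:,2]>.036)&(p[:,2]<.05)&(abs(p[:,0]-.54)<.15)&(abs(p[:,1]+.14)<.16)&(p[:,1]<-.03)
print(k.sum(),cv2.minAreaRect((p[k,:2]*1000).astype(np.float32)))
E
```

```text
top rim [ 0.5594 -0.0986] 0.042 199 [0.073  0.0788 0.084 ]
scene rim [ 0.5605 -0.098 ] 0.0429 168 [0.0727 0.0767 0.08  ]
[362.89542484 212.96732026] [357 206] [369 220] 153 [328.90384615 143.79807692] [321 139] [339 147] 104
paddle tri (array([ 0.49449656, -0.19262177,  0.10196103]), np.float64(0.0006210947745335389)) [ 0.4918 -0.1888  0.12  ] [ 0.4968 -0.1978  0.0993]
ct plane .111 [[ 0.493  -0.1908  0.111 ]]
2664 ((547.771240234375, -147.98410034179688), (208.27499389648438, 151.39425659179688), 77.20148468017578)
```

```bash
python3 -m handwheel '[[[0,0,0,0.9],[0,0,0,0.9],[0,0,0,0.9],[0,0,0,0.9],[0,0,0,0.9],[0,0,0,0.9],[0,0,0,0.9],[0.16,-1,0,0],[0.16,-1,0,0],[0.16,-1,0,0],[0.16,-1,0,0],[0.16,-1,0,0],[0.16,-1,0,0],[0.16,-1,0,0],[0.16,-1,0,0],[0.16,-1,0,0],[0.16,-1,0,0],[0.16,-1,0,0],[0.16,-1,0,0]]]' 85 && python3 -m handwheel '[[[0.16,-1,0,0],[0.16,-1,0,0],[0.16,-1,0,0],[0.16,-1,0,0],[0.16,-1,0,0],[0.16,-1,0,0],[0.16,-1,0,0],[0.16,-1,0,0],[0.16,-1,0,0],[0.16,-1,0,0],[0.16,-1,0,0],[0.16,-1,0,0],[0.16,-1,0.1,0],[0.16,-1,0.1,0],[0.16,-1,0.2,0],[0.16,-1,0.2,0],[0.16,-1,0.2,0],[0.16,-1,0.2,0],[0.16,-1,0.1,0],[0.16,-1,0.1,0]]]'  && python3 -m handwheel '[[[0.2,-0.8,0,0],[0.1,-0.5,0,0],[0,-0.3,0,0],[0,0,0,0],[0,0,0,0]]]' && python3 - <<'E'
from h import *
s=sense();im,d=snapshot("wrist");np.savez("w1.npz",im=im,d=d,p=s["tcp_pos"],r=s["tool_rot"]);save("w1",im);print(s["t"],s["tcp_pos"],s["tool_rot"],s["force"])
E
```

```text
t: 2.48
tcp_pos: [0.3415, -0.326, 0.1914]
tool_rot: [0.985, -0.171, 0.0, 0.0]
force: [0.9, -0.3, 0.1]
finger_gap: 1.002
gripper_force: 0.0
t: 4.97
tcp_pos: [0.5841, 0.1181, 0.1612]
tool_rot: [0.985, -0.17, -0.0, 0.0]
force: [0.5, -0.5, 0.8]
finger_gap: 1.001
gripper_force: 0.0
t: 5.6
tcp_pos: [0.6044, 0.1512, 0.1613]
tool_rot: [0.985, -0.171, -0.0, 0.0]
force: [0.5, 1.1, -0.1]
finger_gap: 0.994
gripper_force: 0.0
5.6 [0.60437496 0.15115962 0.1613059 ] [ 9.85295972e-01 -1.70855962e-01 -2.19563309e-04  2.01599534e-04] [ 0.54602072  1.06147713 -0.12770293]
```

View pics/w1.png

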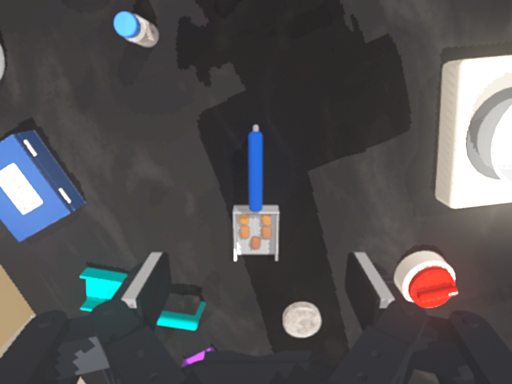

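Wrist view: the blue bar runs from (256,130) to (256,210), with the bean pan at (256,232). It is aligned with the tool, and both open finger pads are well clear on either side.

```bash
python3 - <<'E'
from h import *
w=np.load("w1.npz");c=cam("wrist",dict(tcp_pos=w["p"],tool_rot=w["r"]))
h=cv2.cvtColor(w["im"],cv2.COLOR_RGB2HSV);m=cv2.inRange(h,np.array((105,120,50)),np.array((125,255,255)));k=np.zeros_like(m);k[110:220,225:290]=m[110:220,225:290]
v,u=np.nonzero(k);print(u.min(),u.max(),v.min(),v.max(),len(u))
top=[u[v<v.min()+3].mean(),v.min()];bot=[u[v>v.max()-3].mean(),v.max()];cen=[u.mean(),v.mean()]
E_=onplane(c,[top,cen,bot],.047);print(E_.round(4));d=E_[2]-E_[0];print("len",np.linalg.norm(d),"dir",d/np.linalg.norm(d),np.degrees(np.arctan2(d[1],d[0])))
ct=cam("top")
print("tri w/top",[ (a[0].round(4),round(a[1],4)) for a in (tri(c,cen,ct,[235.8,178.6]),tri(c,top,ct,[240.9,164.95]),tri(c,bot,ct,[230.87,192.06]))])
R0=R.from_quat(w["r"]).as_matrix();print("tool x,y",R0[:,0].round(3),R0[:,1].round(3))
dn=d/np.linalg.norm(d)
front=E_[2]; g=front+dn*(-.037); print("grip",g, "delta tool units",(R0.T@(g-w["p"])/.025).round(3),"z down to .021:",(w["p"][2]-.021)/.025)
E
```

```text
247 263 131 210 1185
[[0.6478 0.1391 0.047 ]
 [0.6122 0.152  0.047 ]
 [0.5723 0.1663 0.047 ]]
len 0.0802753955297003 dir [-0.94089384  0.33870161  0.        ] 160.2022110925358
tri w/top [(array([0.6097, 0.1533, 0.0365]), np.float64(0.0006)), (array([0.6477, 0.1386, 0.0457]), np.float64(0.0011)), (array([0.5697, 0.1674, 0.0399]), np.float64(0.0003))]
tool x,y [ 0.942 -0.337 -0.   ] [-0.337 -0.942  0.   ]
grip [0.60710598 0.15373173 0.047     ] delta tool units [ 0.07  -0.136  4.572] z down to .021: 5.6122361227834325
```

```bash
python3 -m handwheel '[[[0,-0.12,0.6,0],[0,0,0.8,0],[0,0,0.8,0],[0,0,0.8,0],[0,0,0.8,0],[0,0,0.8,0],[0,0,0.6,0],[0,0,0.3,0],[0,0,0.1,0],[0,0,0,0],[0,0,0,0]]]' 85 && python3 -m handwheel '[[[0,0,0,0],[0,0,0,0],[0,0,0,0],[0,0,0,0],[0,0,0,0],[0,0,0,0],[0,0,0,0],[0,0,0,0]]]' 0 100
```

```text
t: 7.02
tcp_pos: [0.6064, 0.1546, 0.022]
tool_rot: [0.985, -0.171, 0.001, -0.0]
force: [0.8, 0.5, 0.5]
finger_gap: 0.997
gripper_force: 0.0
t: 8.02
tcp_pos: [0.6058, 0.1545, 0.0213]
tool_rot: [0.985, -0.171, 0.0, -0.0]
force: [-0.0, -0.5, 0.8]
finger_gap: 0.004
gripper_force: 0.0
```

```bash
python3 - <<'E'
from h import *
a,d1=snapshot("scene");b,d2=snapshot("wrist");t,_=snapshot("top")
save("c2",np.hstack([cv2.resize(a[180:280,180:280],(400,400)),cv2.resize(b,(400,400))]))
np.savez("s2.npz",a=a,b=b,t=t);print(sense()["finger_gap"],sense()["gripper_force"],sense()["t"])
E
```

```text
0.002056769416026108 0.0 8.175
```

View pics/c2.png

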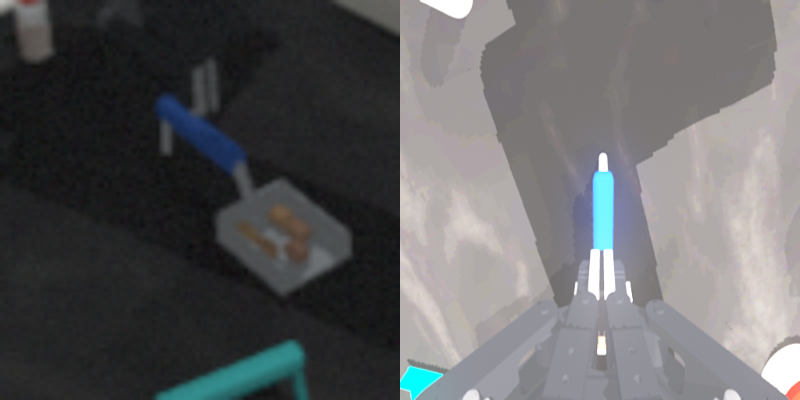

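```bash
python3 - <<'E'
from h import *
z=np.load("s2.npz");save("f3",np.hstack([z["a"][60:330,100:420],z["t"][60:330,160:420]]))
print(project(cam("scene"),[.606,.1545,.021]),project(cam("top"),[.606,.1545,.021]))
p=camera_params("wrist");print(p.keys()); 
s=sense();print(s["q"],s["tcp_pos"])
E
```

```text
[[230.45242511 218.56317902]] [[235.88803024 180.99699631]]
dict_keys(['mtx', 'D', 'hand_eye'])
[7.11799269e-02 7.49033045e-01 1.55444907e+00 3.80567116e-06
 8.38153816e-01 1.98489807e+00] [0.60578482 0.15447544 0.02130485]
```

View pics/f3.png

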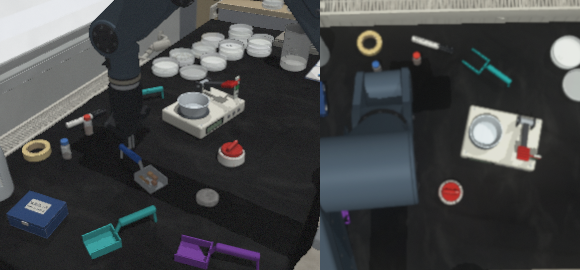

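```bash
python3 - <<'E'
from h import *
s=sense();b,d=snapshot("wrist");c=cam("wrist",s)
print("tcp proj",project(c,[s["tcp_pos"],s["tcp_pos"]+[0,0,.019],s["tcp_pos"]+[0,0,.05]]).round(1))
for uv in [(256,200),(256,235),(251,255),(261,255),(251,275),(261,275),(256,255),(247,245),(263,245),(251,243)]: print(uv,b[uv[1],uv[0]],points(c,[uv],d).round(4))
a,ds=snapshot("scene");cs=cam("scene")
for uv in [(229,199),(233,199),(229,205),(232,206),(231,195),(222,203),(236,216)]: print(uv,a[uv[1],uv[0]],points(cs,[uv],ds).round(4))
E
```

```text
tcp proj [[258.9 224.6]
 [258.9 238. ]
 [259.1 266.7]]
(256, 200) [120 248 255] [[0.6305 0.1474 0.0461]]
(256, 235) [131 247 255] [[0.6114 0.1542 0.0472]]
(251, 255) [255 255 255] [[0.6182 0.154  0.0807]]
(261, 255) [255 255 255] [[0.6162 0.1499 0.0798]]
(251, 275) [255 255 255] [[0.618  0.1537 0.0965]]
(261, 275) [242 238 239] [[0.6163 0.15   0.0959]]
(256, 255) [155 153 168] [[0.6171 0.152  0.0801]]
(247, 245) [255 255 255] [[0.6186 0.1561 0.0707]]
(263, 245) [255 255 255] [[0.6158 0.1489 0.0701]]
(251, 243) [255 255 255] [[0.6181 0.1543 0.0687]]
(229, 199) [75 76 79] [[0.5976 0.1655 0.091 ]]
(233, 199) [65 67 69] [[0.5939 0.1546 0.0856]]
(229, 205) [70 72 74] [[0.6018 0.1619 0.0694]]
(232, 206) [51 53 56] [[0.5953 0.1587 0.0668]]
(231, 195) [47 47 50] [[0.5973 0.1569 0.0975]]
(222, 203) [25 35 53] [[0.6411 0.1388 0.0467]]
(236, 216) [ 36  55 100] [[0.5803 0.1655 0.0465]]
```

```bash
python3 - <<'E'
from h import *
s=sense();b,d=snapshot("wrist");c=cam("wrist",s)
np.set_printoptions(linewidth=200)
for col in (236,241,245,249,253,256,260,264,268,273):
    print(col,[tuple((points(c,[(col,r)],d)[0]*1000).round().astype(int)) for r in range(222,252,4)])
save("c4",cv2.resize(cv2.convertScaleAbs(b[190:310,196:316],alpha=0.6),(600,600)))
E
```

```text
236 [(np.int64(605), np.int64(172), np.int64(2)), (np.int64(601), np.int64(173), np.int64(1)), (np.int64(598), np.int64(175), np.int64(1)), (np.int64(595), np.int64(176), np.int64(0)), (np.int64(592), np.int64(177), np.int64(1)), (np.int64(589), np.int64(178), np.int64(-1)), (np.int64(586), np.int64(179), np.int64(1)), (np.int64(617), np.int64(163), np.int64(68))]
241 [(np.int64(603), np.int64(169), np.int64(0)), (np.int64(600), np.int64(170), np.int64(1)), (np.int64(597), np.int64(171), np.int64(0)), (np.int64(594), np.int64(172), np.int64(0)), (np.int64(591), np.int64(173), np.int64(1)), (np.int64(588), np.int64(175), np.int64(0)), (np.int64(586), np.int64(175), np.int64(2)), (np.int64(616), np.int64(160), np.int64(68))]
245 [(np.int64(602), np.int64(166), np.int64(0)), (np.int64(600), np.int64(167), np.int64(1)), (np.int64(596), np.int64(168), np.int64(0)), (np.int64(593), np.int64(170), np.int64(1)), (np.int64(590), np.int64(171), np.int64(1)), (np.int64(619), np.int64(157), np.int64(67)), (np.int64(619), np.int64(157), np.int64(71)), (np.int64(619), np.int64(157), np.int64(76))]
[... 1904 characters left out ...]
.int64(46)), (np.int64(614), np.int64(146), np.int64(46)), (np.int64(611), np.int64(147), np.int64(46)), (np.int64(609), np.int64(148), np.int64(46)), (np.int64(607), np.int64(149), np.int64(47)), (np.int64(615), np.int64(146), np.int64(68)), (np.int64(615), np.int64(147), np.int64(71)), (np.int64(615), np.int64(147), np.int64(75))]
273 [(np.int64(596), np.int64(147), np.int64(1)), (np.int64(592), np.int64(148), np.int64(1)), (np.int64(590), np.int64(149), np.int64(1)), (np.int64(586), np.int64(151), np.int64(0)), (np.int64(583), np.int64(151), np.int64(0)), (np.int64(580), np.int64(153), np.int64(0)), (np.int64(577), np.int64(154), np.int64(0)), (np.int64(611), np.int64(146), np.int64(68))]
```

View pics/c4.png

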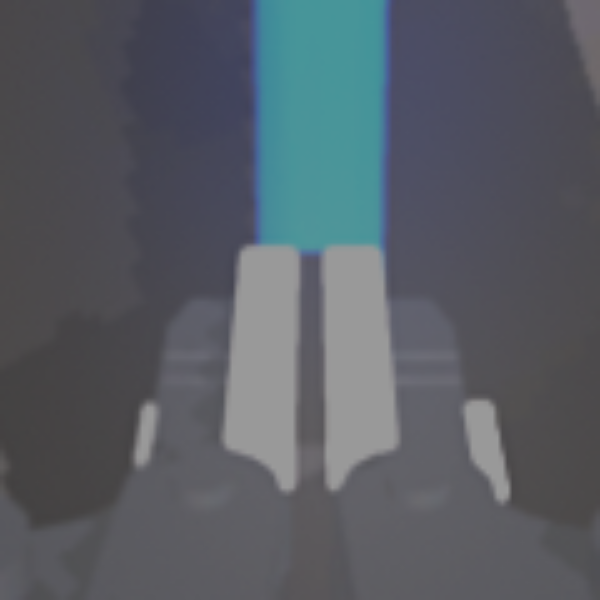

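The last crop shows the two shut pads ending just above the bar, at about z = 0.067. The reported TCP is 0.021, so the real finger ends stand about 45 mm behind it. The lateral fit is right. I'll open, go about 43 mm lower and grip again.

```bash
python3 -m handwheel '[[[0,0,0,0],[0,0,0,0],[0,0,0,0],[0,0,0,0],[0,0,0,0],[0,0,0,0]]]' 85 && python3 -m handwheel '[[[0,0,0.4,0],[0,0,0.4,0],[0,0,0.4,0],[0,0,0.3,0],[0,0,0.2,0],[0,0,0,0],[0,0,0,0]]]' && python3 -m handwheel '[[[0,0,0,0],[0,0,0,0],[0,0,0,0],[0,0,0,0],[0,0,0,0],[0,0,0,0],[0,0,0,0]]]' 0 100
```

```text
t: 9.07
tcp_pos: [0.6058, 0.1545, 0.0213]
tool_rot: [0.985, -0.171, 0.0, -0.0]
force: [1.3, 0.1, 0.7]
finger_gap: 0.995
gripper_force: 0.0
t: 9.95
tcp_pos: [0.6061, 0.1545, -0.0209]
tool_rot: [0.985, -0.171, 0.0, -0.0]
force: [-0.3, 0.2, -0.8]
finger_gap: 0.994
gripper_force: 0.0
t: 10.82
tcp_pos: [0.6059, 0.1544, -0.021]
tool_rot: [0.985, -0.171, 0.0, 0.0]
force: [-0.3, -0.3, 3.6]
finger_gap: 0.146
gripper_force: 97.4
```

```bash
python3 -m handwheel '[[[0,0,-0.1,0],[0,0,-0.2,0],[0,0,-0.3,0],[0,0,-0.4,0],[0,0,-0.5,0],[0,0,-0.5,0],[0,0,-0.5,0],[0,0,-0.5,0],[0,0,-0.5,0],[0,0,-0.4,0],[0,0,-0.3,0],[0,0,-0.2,0],[0,0,0,0]]]' && python3 - <<'E'
from h import *
s=sense();a,d=snapshot("scene");cs=cam("scene")
h=cv2.cvtColor(a,cv2.COLOR_RGB2HSV)
m=cv2.inRange(h,np.array((105,110,40)),np.array((125,255,255)));m[:,:200]=0;m[250:]=0
k,l,st,ce=cv2.connectedComponentsWithStats(m);print([(st[i].tolist(),ce[i].round(1)) for i in range(1,k) if st[i][4]>15])
o=project(cs,s["tcp_pos"]+[0,0,.045])[0].astype(int);print(o,s["tcp_pos"],s["finger_gap"],s["gripper_force"])
save("c5",cv2.resize(a[max(o[1]-60,0):o[1]+60,o[0]-60:o[0]+60],(480,480),interpolation=2))
E
```

```text
t: 12.45
tcp_pos: [0.606, 0.1545, 0.0891]
tool_rot: [0.985, -0.171, 0.0, -0.0]
force: [0.4, -0.1, -0.3]
finger_gap: 0.142
gripper_force: 97.5
[([419, 134, 34, 3, 53], array([434.9, 135.1])), ([227, 172, 12, 14, 86], array([232., 179.]))]
[227 180] [0.60597545 0.15448745 0.08906855] 0.14232092575024086 97.51224517822266
```

View pics/c5.png

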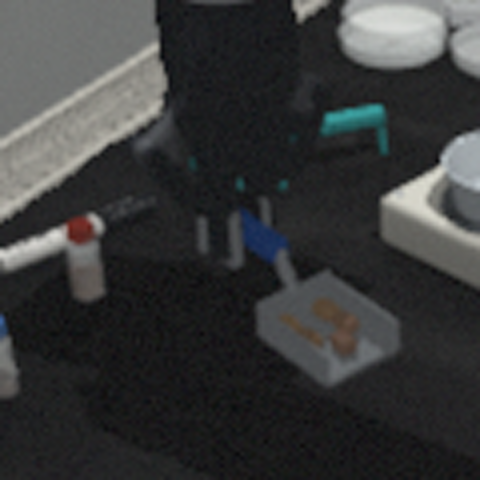

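Still level after the lift: the bar is held between the pads and the beans are in the pan at crop (325,325). Now carrying it over to the cell.

```bash
python3 -m handwheel '[[[0.1,0.25,0,0],[0.2,0.45,0,0],[0.35,0.6,0,0],[0.45,0.8,0,0],[0.5,1,0,0],[0.5,1,0,0],[0.5,1,0,0],[0.5,1,0,0],[0.5,1,0,0],[0.45,1,0,0],[0.35,0.8,0,0],[0.2,0.6,0,0],[0.2,0.4,0,0],[0.15,0.25,0,0],[0,0,0,0],[0,0,0,0]]]' && python3 - <<'E'
from h import *
s=sense();a,d=snapshot("scene");cs=cam("scene");w,dw=snapshot("wrist");cw=cam("wrist",s)
np.savez("s6.npz",a=a,d=d,w=w,dw=dw,p=s["tcp_pos"],r=s["tool_rot"])
Rm=R.from_quat(s["tool_rot"]).as_matrix();n=-Rm[:,0];o=s["tcp_pos"]+n*.078;o[2]=s["tcp_pos"][2]+.021
print("n",n,"origin",o,"rel cell along n",(o-np.array([.56,-.0985,0]))[:2]@n[:2],"lat",(o-np.array([.56,-.0985,0]))[:2]@Rm[:2,1])
v,u=np.mgrid[0:384,0:512];P=points(cs,np.c_[u.ravel(),v.ravel()],d)
rel=P-o;L=np.c_[rel@n,rel@Rm[:,1],rel[:,2]]
k=(abs(L[:,0])<.06)&(abs(L[:,1])<.04)&(L[:,2]>-.008)&(L[:,2]<.04)
print("pan pts",k.sum());b=a.reshape(-1,3)[k];l=L[k]
for x0 in np.arange(-.05,.05,.01):
    q=(l[:,0]>=x0)&(l[:,0]<x0+.01)
    if q.sum()>3: print(round(x0,3),q.sum(),np.percentile(l[q,1],[2,98]).round(3),np.percentile(l[q,2],[2,50,98]).round(3))
E
```

```text
t: 14.5
tcp_pos: [0.6369, -0.1253, 0.0888]
tool_rot: [0.985, -0.17, -0.0, -0.0]
force: [0.2, 0.6, -1.2]
finger_gap: 0.146
gripper_force: 97.6
n [-9.42037058e-01  3.35508517e-01  4.65231823e-04] origin [ 0.56343898 -0.0991285   0.10976469] rel cell along n -0.003450512890735809 lat -0.0005617413515562952
pan pts 395
-0.05 8 [-0.008  0.004] [0.03  0.034 0.04 ]
-0.04 22 [-0.019  0.003] [0.013 0.031 0.039]
-0.03 77 [-0.027  0.023] [0.    0.011 0.023]
-0.02 45 [-0.027  0.022] [-0.001  0.008  0.017]
-0.01 43 [-0.027  0.023] [0.    0.009 0.018]
0.0 46 [-0.026  0.023] [0.    0.009 0.016]
0.01 53 [-0.027  0.023] [-0.     0.007  0.017]
0.02 60 [-0.026  0.023] [-0.001  0.004  0.017]
0.03 33 [-0.026  0.023] [-0.002  0.001  0.015]
```

```bash
cat > tilt.py <<'E'
from h import *
def tilt(save_as=None):
    s=sense();a,d=snapshot("scene");cs=cam("scene")
    Rm=R.from_quat(s["tool_rot"]).as_matrix();n=-Rm[:,0];g=s["tcp_pos"]+[0,0,.061]  # grip
    v,u=np.mgrid[0:384,0:512];P=points(cs,np.c_[u.ravel(),v.ravel()],d);rel=P-g
    L=np.c_[rel@n,rel@Rm[:,1],rel[:,2]]
    h=cv2.cvtColor(a,cv2.COLOR_RGB2HSV)
    bl=cv2.inRange(h,np.array((105,110,40)),np.array((125,255,255))).ravel()>0
    k=bl&(abs(L[:,0])<.06)&(abs(L[:,1])<.03)&(abs(L[:,2])<.06)
    if k.sum()>8:
        p=np.polyfit(L[k,0],L[k,2],1);print("bar px",k.sum(),"nose-down deg",-np.degrees(np.arctan(p[0])).round(1),"z at grip x",p[1].round(4),"x range",L[k,0].min().round(3),L[k,0].max().round(3))
    tan=cv2.inRange(h,np.array((5,80,60)),np.array((20,255,255))).ravel()>0
    C=np.linalg.norm(P[:,:2]-[.56,-.0985],axis=1)
    q=tan&(C<.09);print("tan px",q.sum(), "P mean",P[q].mean(0).round(3) if q.any() else None,"z pct",np.percentile(P[q,2],[5,50,95]).round(3) if q.any() else None)
    print("t",s["t"],"tcp",s["tcp_pos"].round(4),"F",s["force"].round(1),"gap",round(s["finger_gap"],3),"gf",round(s["gripper_force"],1))
    if save_as: save(save_as,a)
    return a,d
if __name__=="__main__": tilt()
E
python3 tilt.py && python3 -m handwheel '[[[-0.1,0,0,0],[-0.2,0,0,0],[-0.1,0,0,0],[0,0,0,0]]]' 0 20 && python3 -m handwheel '[[[0,0,0,0],[0,0,0,0]]]' && python3 tilt.py
```

```text
bar px 52 nose-down deg -1.2 z at grip x -0.0007 x range -0.034 0.04
tan px 40 P mean [ 0.56  -0.104  0.117] z pct [0.113 0.117 0.12 ]
t 14.6 tcp [ 0.6369 -0.1253  0.0888] F [-0.  -0.4 -1.9] gap 0.147 gf 97.6
t: 15.15
tcp_pos: [0.6273, -0.1226, 0.0889]
tool_rot: [0.985, -0.171, -0.0, -0.0]
force: [-0.4, 0.5, -0.7]
finger_gap: 0.141
gripper_force: 97.6
t: 15.4
tcp_pos: [0.6278, -0.1228, 0.0889]
tool_rot: [0.985, -0.171, 0.0, 0.0]
force: [-0.1, 0.5, -1.4]
finger_gap: 0.148
gripper_force: 97.6
bar px 53 nose-down deg -1.4 z at grip x -0.0008 x range -0.035 0.039
tan px 41 P mean [ 0.55  -0.101  0.117] z pct [0.113 0.118 0.12 ]
t 15.4 tcp [ 0.6278 -0.1228  0.0889] F [-0.1  0.5 -1.4] gap 0.148 gf 97.6
```

```bash
python3 -m handwheel '[[[0,0,0,0],[0,0,0,0],[0,0,0,0],[0,0,0,0]]]' 8 20 && python3 tilt.py
```

```text
t: 15.95
tcp_pos: [0.6276, -0.1227, 0.0888]
tool_rot: [0.985, -0.171, 0.0, -0.0]
force: [-0.0, 0.0, -1.3]
finger_gap: 0.145
gripper_force: 97.6
bar px 55 nose-down deg -2.4 z at grip x -0.0012 x range -0.036 0.041
tan px 42 P mean [ 0.55  -0.101  0.117] z pct [0.113 0.118 0.12 ]
t 15.95 tcp [ 0.6276 -0.1227  0.0888] F [-0.   0.  -1.3] gap 0.145 gf 97.6
```

```bash
python3 -m handwheel '[[[0,0,0,0],[0,0,0,0],[0,0,0,0]]]' 12.8 20 && python3 tilt.py
```

```text
t: 16.38
tcp_pos: [0.6276, -0.1227, 0.0888]
tool_rot: [0.985, -0.171, -0.0, -0.0]
force: [0.9, -0.8, -1.2]
finger_gap: 0.155
gripper_force: 57.3
bar px 53 nose-down deg -1.8 z at grip x -0.001 x range -0.035 0.038
tan px 38 P mean [ 0.549 -0.1    0.117] z pct [0.113 0.118 0.121]
t 16.375 tcp [ 0.6276 -0.1227  0.0888] F [ 0.9 -0.8 -1.2] gap 0.155 gf 57.3
```

```bash
python3 -m handwheel '[[[0,0,0,0],[0,0,0,0],[0,0,0,0]]]' 13.1 20 && python3 tilt.py
```

```text
t: 16.8
tcp_pos: [0.6276, -0.1228, 0.0888]
tool_rot: [0.985, -0.171, 0.0, -0.0]
force: [-0.4, -0.7, -0.8]
finger_gap: 0.159
gripper_force: 43.0
bar px 56 nose-down deg -2.4 z at grip x -0.0014 x range -0.037 0.04
tan px 41 P mean [ 0.55  -0.101  0.117] z pct [0.113 0.118 0.121]
t 16.8 tcp [ 0.6276 -0.1228  0.0888] F [-0.4 -0.7 -0.8] gap 0.159 gf 43.0
```

```bash
python3 -m handwheel '[[[0,0,0,0],[0,0,0,0],[0,0,0,0]]]' 13.5 20 && python3 tilt.py;  python3 -m handwheel '[[[0,0,0,0],[0,0,0,0]]]' 13.65 20 && python3 tilt.py
```

```text
t: 17.23
tcp_pos: [0.6276, -0.1227, 0.0888]
tool_rot: [0.985, -0.171, -0.0, -0.0]
force: [0.4, -0.7, -1.8]
finger_gap: 0.16
gripper_force: 23.9
bar px 54 nose-down deg -2.4 z at grip x -0.0014 x range -0.036 0.041
tan px 40 P mean [ 0.551 -0.101  0.118] z pct [0.114 0.118 0.121]
t 17.225 tcp [ 0.6276 -0.1227  0.0888] F [ 0.4 -0.7 -1.8] gap 0.16 gf 23.9
t: 17.52
tcp_pos: [0.6276, -0.1227, 0.0888]
tool_rot: [0.985, -0.171, -0.0, -0.0]
force: [-0.4, -0.5, -0.2]
finger_gap: 0.165
gripper_force: 16.7
bar px 55 nose-down deg -2.0 z at grip x -0.0008 x range -0.036 0.04
tan px 40 P mean [ 0.55  -0.101  0.117] z pct [0.113 0.117 0.12 ]
t 17.525 tcp [ 0.6276 -0.1227  0.0888] F [-0.4 -0.5 -0.2] gap 0.165 gf 16.7
```

```bash
python3 -m handwheel '[[[0,0,0,0],[0,0,0,0]]]' 13.75 20 && python3 tilt.py;  python3 -m handwheel '[[[0,0,0,0],[0,0,0,0]]]' 13.83 20 && python3 tilt.py
```

```text
t: 17.82
tcp_pos: [0.6276, -0.1227, 0.0888]
tool_rot: [0.985, -0.171, -0.0, -0.0]
force: [-0.8, -0.4, -1.5]
finger_gap: 0.154
gripper_force: 11.9
bar px 55 nose-down deg -2.2 z at grip x -0.0007 x range -0.036 0.041
tan px 42 P mean [ 0.551 -0.101  0.117] z pct [0.112 0.118 0.121]
t 17.825 tcp [ 0.6276 -0.1227  0.0888] F [-0.8 -0.4 -1.5] gap 0.154 gf 11.9
t: 18.12
tcp_pos: [0.6276, -0.1227, 0.0888]
tool_rot: [0.985, -0.171, -0.0, 0.0]
force: [0.8, -0.1, -2.0]
finger_gap: 0.165
gripper_force: 8.0
bar px 55 nose-down deg 4.0 z at grip x -0.0011 x range -0.037 0.04
tan px 43 P mean [ 0.555 -0.103  0.108] z pct [0.102 0.108 0.112]
t 18.125 tcp [ 0.6276 -0.1227  0.0888] F [ 0.8 -0.1 -2. ] gap 0.165 gf 8.0
```

```bash
python3 -m handwheel '[[[0,0,0,0],[0,0,0,0]]]' && python3 tilt.py;  python3 -m handwheel '[[[0,0,0,0],[0,0,0,0]]]' 13.85 20 && python3 tilt.py
```

```text
t: 18.42
tcp_pos: [0.6276, -0.1228, 0.0888]
tool_rot: [0.985, -0.171, -0.0, -0.0]
force: [-0.1, -0.1, -1.5]
finger_gap: 0.162
gripper_force: 8.0
bar px 57 nose-down deg 2.2 z at grip x -0.0043 x range -0.005 0.039
tan px 45 P mean [ 0.559 -0.103  0.103] z pct [0.097 0.102 0.108]
t 18.425 tcp [ 0.6276 -0.1228  0.0888] F [-0.1 -0.1 -1.5] gap 0.162 gf 8.0
t: 18.73
tcp_pos: [0.6276, -0.1228, 0.0888]
tool_rot: [0.985, -0.171, 0.0, 0.0]
force: [-0.5, -0.6, -1.3]
finger_gap: 0.163
gripper_force: 7.1
bar px 56 nose-down deg 20.6 z at grip x 0.0018 x range 0.0 0.036
tan px 49 P mean [ 0.565 -0.103  0.096] z pct [0.089 0.096 0.103]
t 18.725 tcp [ 0.6276 -0.1228  0.0888] F [-0.5 -0.6 -1.3] gap 0.163 gf 7.1
```

```bash
python3 -m handwheel '[[[0,0,0,0],[0,0,0,0],[0,0,0,0]]]' && python3 tilt.py;  python3 -m handwheel '[[[0,0,0,0],[0,0,0,0],[0,0,0,0]]]' && python3 tilt.py
```

```text
t: 19.15
tcp_pos: [0.6276, -0.1227, 0.0888]
tool_rot: [0.985, -0.171, -0.0, 0.0]
force: [-0.1, 0.2, -0.4]
finger_gap: 0.157
gripper_force: 7.1
bar px 57 nose-down deg 16.3 z at grip x -0.001 x range -0.003 0.037
tan px 53 P mean [ 0.567 -0.104  0.094] z pct [0.086 0.093 0.101]
t 19.15 tcp [ 0.6276 -0.1227  0.0888] F [-0.1  0.2 -0.4] gap 0.157 gf 7.1
t: 19.58
tcp_pos: [0.6276, -0.1227, 0.0888]
tool_rot: [0.985, -0.171, -0.0, 0.0]
force: [0.3, -0.2, -1.2]
finger_gap: 0.167
gripper_force: 7.1
bar px 57 nose-down deg 15.8 z at grip x -0.0014 x range -0.003 0.04
tan px 54 P mean [ 0.566 -0.104  0.094] z pct [0.087 0.093 0.101]
t 19.575 tcp [ 0.6276 -0.1227  0.0888] F [ 0.3 -0.2 -1.2] gap 0.167 gf 7.1
```

```bash
python3 -m handwheel '[[[0,0,-0.1,0],[0,0,-0.2,0],[-0.1,0,-0.2,0],[-0.1,0,0,0],[0,0,0,0]]]' && python3 -m handwheel '[[[0,0,0,0],[0,0,0,0]]]' 13.88 20 && python3 tilt.py;  python3 -m handwheel '[[[0,0,0,0],[0,0,0,0]]]' && python3 tilt.py
```

```text
t: 20.25
tcp_pos: [0.6225, -0.1209, 0.1014]
tool_rot: [0.985, -0.171, -0.0, -0.0]
force: [0.4, -0.5, -1.4]
finger_gap: 0.164
gripper_force: 7.1
t: 20.5
tcp_pos: [0.6229, -0.1211, 0.1011]
tool_rot: [0.985, -0.171, -0.0, -0.0]
force: [-0.2, -0.4, -1.4]
finger_gap: 0.163
gripper_force: 5.8
bar px 62 nose-down deg 33.6 z at grip x 0.0014 x range 0.002 0.036
tan px 48 P mean [ 0.577 -0.107  0.091] z pct [0.08  0.091 0.102]
t 20.5 tcp [ 0.6229 -0.1211  0.1011] F [-0.2 -0.4 -1.4] gap 0.163 gf 5.8
t: 20.8
tcp_pos: [0.6229, -0.1211, 0.1013]
tool_rot: [0.985, -0.171, -0.0, 0.0]
force: [0.5, -0.1, -1.0]
finger_gap: 0.164
gripper_force: 5.9
bar px 59 nose-down deg 44.3 z at grip x 0.0059 x range -0.007 0.033
tan px 44 P mean [ 0.567 -0.103  0.078] z pct [0.066 0.078 0.089]
t 20.8 tcp [ 0.6229 -0.1211  0.1013] F [ 0.5 -0.1 -1. ] gap 0.164 gf 5.9
```

```bash
python3 -m handwheel '[[[0,0,0,0],[0,0,0,0],[0,0,0,0],[0,0,0,0]]]' && python3 -c "
from tilt import *
a,d=tilt()
save('c7',cv2.resize(a[100:200,240:360],(720,600),interpolation=2))"
```

```text
t: 21.35
tcp_pos: [0.623, -0.1211, 0.1014]
tool_rot: [0.985, -0.171, 0.0, 0.0]
force: [-1.2, -0.2, -0.9]
finger_gap: 0.162
gripper_force: 5.9
bar px 63 nose-down deg 44.9 z at grip x 0.0075 x range -0.009 0.035
tan px 8 P mean [ 0.551 -0.105  0.058] z pct [0.057 0.058 0.06 ]
t 21.35 tcp [ 0.623  -0.1211  0.1014] F [-1.2 -0.2 -0.9] gap 0.162 gf 5.9
```

View pics/c7.png

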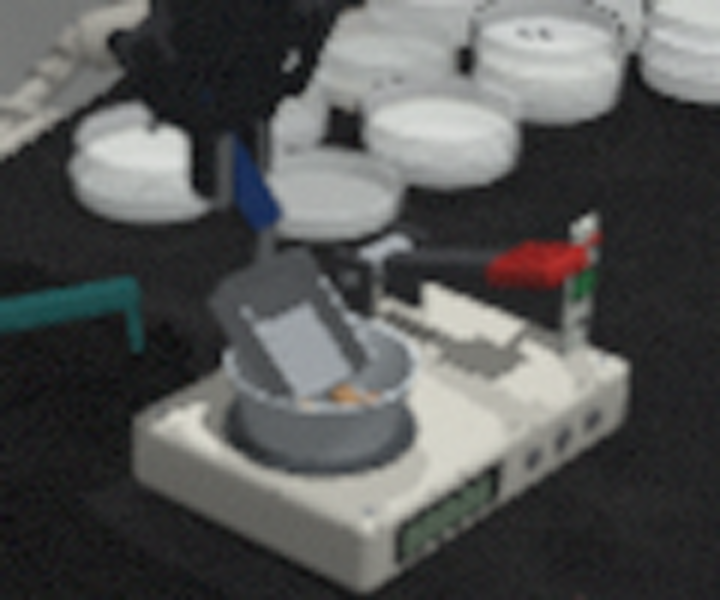

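The view shows an empty, tilted pan at crop (300,345) with beans on the cell floor at (345,393). The lever is untouched and up. Now a firmer grip, lift clear, and count the beans.

```bash
python3 -m handwheel '[[[0,0,0,0],[0,0,-0.1,0],[0,0,-0.2,0],[0,0,-0.4,0],[0,0,-0.5,0],[0,0,-0.5,0],[0,0,-0.3,0],[0,0,-0.2,0],[0,0,0,0]]]' 13.3 20 && python3 -m handwheel '[[[-0.2,-0.4,0,0],[-0.5,-0.8,0,0],[-0.7,-1,0,0],[-0.7,-1,0,0],[-0.7,-1,0,0],[-0.7,-1,0,0],[-0.7,-1,0,0],[-0.7,-1,0,0],[-0.7,-1,0,0],[-0.6,-1,0,0],[-0.4,-0.55,0,0],[-0.2,-0.3,0,0],[0,-0.1,0,0],[0,0,0,0]]]' && python3 - <<'E'
from h import *
s=sense();a,d=snapshot("scene");t,dt=snapshot("top");cs=cam("scene");ct=cam("top");np.savez("s8.npz",a=a,t=t,d=d,dt=dt)
print(s["t"],s["tcp_pos"],s["gripper_force"])
for im,dd,c,n in((a,d,cs,"scene"),(t,dt,ct,"top")):
    h=cv2.cvtColor(im,cv2.COLOR_RGB2HSV);m=cv2.inRange(h,np.array((5,80,50)),np.array((20,255,255)))
    k,l,st,ce=cv2.connectedComponentsWithStats(m)
    for i in range(1,k):
        if st[i][4]>3:
            p=points(c,[ce[i]],dd)[0]
            if .3<p[0]<.8 and -.3<p[1]<.3: print(n,ce[i].round(1),st[i][4],p.round(3),"r",np.linalg.norm(p[:2]-[.56,-.0985]).round(3))
# tilt of scoop relative to grip
g=s["tcp_pos"]+[0,0,.061];Rm=R.from_quat(s["tool_rot"]).as_matrix();n=-Rm[:,0]
v,u=np.mgrid[0:384,0:512];P=points(cs,np.c_[u.ravel(),v.ravel()],d)-g;L=np.c_[P@n,P@Rm[:,1],P[:,2]]
k=(abs(L[:,1])<.035)&(L[:,0]>0)&(L[:,0]<.13)&(L[:,2]<0.01)&(L[:,2]>-.118)
for x0 in np.arange(0,.13,.01):
    q=k&(L[:,0]>=x0)&(L[:,0]<x0+.01)
    if q.sum()>3: print(round(x0,3),q.sum(),np.percentile(L[q,2],[3,50,97]).round(3))
a4=cv2.resize(a[130:200,250:350],(700,490),interpolation=2);t4=cv2.resize(t[170:210,305:345],(490,490),interpolation=2)[:,:]
save("c8",cv2.resize(np.hstack([a4,t4]),(800,329)))
E
```

```text
t: 22.52
tcp_pos: [0.623, -0.1211, 0.1567]
tool_rot: [0.985, -0.171, 0.0, 0.0]
force: [-0.1, 0.7, -1.3]
finger_gap: 0.158
gripper_force: 18.8
t: 24.28
tcp_pos: [0.5485, 0.1746, 0.1563]
tool_rot: [0.985, -0.171, 0.0, 0.0]
force: [0.2, 0.1, -0.0]
finger_gap: 0.162
gripper_force: 18.9
24.275 [0.54854521 0.17457765 0.1563097 ] 18.881341516971588
scene [297.5 166. ] 4 [ 0.552 -0.108  0.054] r 0.013
top [318.7 193.5] 15 [ 0.557 -0.081  0.063] r 0.018
top [328.4 196.4] 14 [ 0.549 -0.108  0.059] r 0.015
top [321.6 200.7] 7 [ 0.537 -0.089  0.057] r 0.025
top [371.8 216.8] 5 [ 0.483 -0.216  0.104] r 0.14
top [377.6 218.2] 5 [ 0.478 -0.23   0.109] r 0.154
0.0 114 [-0.017 -0.     0.009]
0.01 118 [-0.065 -0.008  0.009]
0.02 227 [-0.072 -0.057 -0.012]
0.03 177 [-0.08  -0.071 -0.018]
0.04 144 [-0.087 -0.08  -0.06 ]
0.05 149 [-0.095 -0.088 -0.068]
0.06 126 [-0.102 -0.095 -0.075]
0.07 20 [-0.092 -0.085 -0.08 ]
```

```bash
python3 - <<'E'
from h import *
z=np.load("s8.npz");t0=np.load("top0.npz")["im"]
def area(im,box):
    a,b,c,d=box;h=cv2.cvtColor(im[b:d,a:c],cv2.COLOR_RGB2HSV);m=cv2.inRange(h,np.array((3,50,40)),np.array((22,255,255)));return (m>0).sum(),m
print("pan before",area(t0,(213,193,243,223))[0],"cell before",area(t0,(308,172,342,208))[0],"cell now",area(z["t"],(308,172,342,208))[0])
m=area(z["t"],(308,172,342,208))[1];print("\n".join("".join("#" if x else "." for x in r) for r in m[8:34]))
E
python3 -m handwheel '[[[0,0,0.3,0],[0,0,0.6,0],[0,0,0.8,0],[0,0,0.8,0],[0,0,0.8,0],[0,0,0.6,0],[0,0,0.4,0],[0,0,0.2,0],[0,0,0.1,0],[0,0,0,0]]]'
```

```text
pan before 99 cell before 0 cell now 65
..................................
..................................
..................................
..................................
..................................
..................................
..................................
..................................
..................................
..................................
...........##.....................
..........####....................
..........####....................
..........###........##...........
.........####.......###...........
.........###........###...........
.........###.......####...........
.........###.......###............
...................###............
.............###..###.............
.............###...##.............
............####..................
............####..................
.............##...................
..................................
..................................
t: 25.62
tcp_pos: [0.5484, 0.1751, 0.0416]
tool_rot: [0.985, -0.171, 0.0, -0.0]
force: [0.1, -0.7, -1.6]
finger_gap: 0.161
gripper_force: 18.9
```

View pics/c8.png

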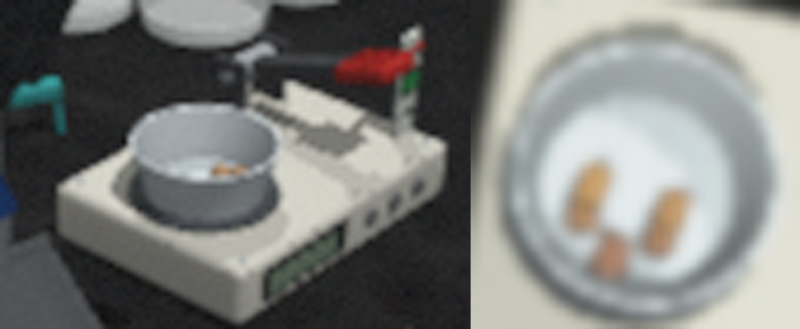

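The beans lie on the cell floor as two touching pairs at (590,197) and (666,222) plus one at (608,257). That is the same 2+2+1 pattern they had in the pan, and the wrist camera will check it on the way past. Now I'll set the scoop down by walking the grip back in an arc about the nose.

```bash
python3 -m handwheel '[[[0,0,0.12,0],[0.27,0,0.18,0],[0.27,0,0.18,0],[0.3,0,0.29,0],[0.3,0,0.29,0],[0.24,0,0.33,0],[0.24,0,0.33,0],[0.1,0,0.18,0],[0.1,0,0.18,0],[0.08,0,0.19,0],[0.08,0,0.17,0],[0,0,0.04,0],[0,0,0,0],[0,0,0,0]]]' && python3 - <<'E'
from h import *
s=sense();a,d=snapshot("scene");cs=cam("scene")
g=s["tcp_pos"]+[0,0,.061];Rm=R.from_quat(s["tool_rot"]).as_matrix();n=-Rm[:,0]
v,u=np.mgrid[0:384,0:512];W=points(cs,np.c_[u.ravel(),v.ravel()],d);P=W-g;L=np.c_[P@n,P@Rm[:,1],W[:,2]]
print(s["tcp_pos"],s["force"],s["gripper_force"])
k=(abs(L[:,1])<.035)&(L[:,2]>.006)&(L[:,2]<.08)
for x0 in np.arange(-.06,.13,.01):
    q=k&(L[:,0]>=x0)&(L[:,0]<x0+.01)
    if q.sum()>3: print(round(x0,3),q.sum(),np.percentile(L[q,2],[3,50,97]).round(3))
E
```

```text
t: 27.38
tcp_pos: [0.5949, 0.1583, -0.0204]
tool_rot: [0.985, -0.171, 0.0, 0.0]
force: [-1.3, -0.8, 2.7]
finger_gap: 0.16
gripper_force: 18.6
[ 0.59487327  0.15833784 -0.02036698] [-1.25770053 -0.83783141  2.66052195] 18.58148217201233
-0.05 4 [0.007 0.009 0.014]
-0.01 55 [0.031 0.065 0.075]
0.0 130 [0.026 0.05  0.076]
0.01 150 [0.03  0.064 0.078]
0.02 20 [0.036 0.045 0.046]
0.03 29 [0.034 0.044 0.047]
0.04 32 [0.018 0.03  0.04 ]
0.05 106 [0.006 0.015 0.022]
0.06 25 [0.007 0.014 0.019]
0.07 27 [0.007 0.015 0.02 ]
0.08 28 [0.007 0.013 0.02 ]
0.09 28 [0.007 0.015 0.02 ]
0.1 31 [0.007 0.013 0.021]
0.11 15 [0.008 0.015 0.021]
```

```bash
python3 -m handwheel '[[[0,0,0,0],[0,0,0,0],[0,0,0,0],[0,0,0,0],[0,0,-0.2,0],[0,0,-0.4,0],[0,0,-0.6,0],[0,0,-0.8,0],[0,0,-1,0],[0,0,-1,0],[0,0,-1,0],[0,0,-0.8,0],[0,0,-0.6,0],[0,0,-0.4,0],[0,0,-0.2,0],[0,0,0,0]]]' 85 100 && python3 - <<'E'
from h import *
t0=np.load("s8.npz")
s=sense();w,dw=snapshot("wrist");cw=cam("wrist",s)
Rm=R.from_quat(s["tool_rot"]).as_matrix();n=-Rm[:,0];g=np.array([.5949,.1583,0])
v,u=np.mgrid[0:384,0:512];W=points(cw,np.c_[u.ravel(),v.ravel()],dw);P=W-g;L=np.c_[P@n,P@Rm[:,1],W[:,2]]
k=(abs(L[:,1])<.035)&(L[:,2]>.006)&(L[:,2]<.08)
for x0 in np.arange(-.06,.13,.02):
    q=k&(L[:,0]>=x0)&(L[:,0]<x0+.02)
    if q.sum()>3: print(round(x0,3),q.sum(),np.percentile(L[q,2],[3,50,97]).round(3))
h=cv2.cvtColor(w,cv2.COLOR_RGB2HSV);m=cv2.inRange(h,np.array((5,80,50)),np.array((20,255,255)));q=(m.ravel()>0)&(W[:,2]<.08)
print("tan px in wrist",q.sum(),W[q][:10:3].round(3),s["tcp_pos"],s["t"])
C=np.array([.497,-.1907]);dl=np.r_[C-s["tcp_pos"][:2],0];print("to paddle tool units",(Rm.T@dl/.025).round(2))
E
```

```text
t: 29.42
tcp_pos: [0.5947, 0.1584, 0.1542]
tool_rot: [0.985, -0.171, -0.0, 0.0]
force: [0.3, -0.4, -0.4]
finger_gap: 0.996
gripper_force: 0.0
-0.06 84 [0.007 0.039 0.047]
-0.04 297 [0.044 0.046 0.048]
-0.02 284 [0.044 0.046 0.048]
0.0 269 [0.044 0.046 0.048]
0.02 228 [0.043 0.046 0.048]
0.04 342 [0.007 0.019 0.027]
0.06 100 [0.017 0.02  0.021]
0.08 118 [0.007 0.019 0.021]
0.1 58 [0.011 0.019 0.021]
tan px in wrist 1355 [[ 0.57  -0.081  0.054]
 [ 0.567 -0.078  0.055]
 [ 0.557 -0.078  0.054]
 [ 0.556 -0.078  0.056]] [0.59465454 0.15841862 0.15424131] 29.425
to paddle tool units [ 1.02 14.47  0.  ]
```

```bash
python3 -m handwheel '[[[0,0.3,0,0],[0,0.7,0,0],[0,1,0,0],[0,1,0,0],[0,1,0,0],[0,1,0,0],[0,1,0,0],[0,1,0,0],[0,1,0,0],[0,0.7,0,0],[0,0.3,0,0],[0,0,0,0],[0,0,0,0]]]' 0 60 && python3 - <<'E'
from h import *
s=sense();w,dw=snapshot("wrist");c=cam("wrist",s);np.savez("w9.npz",w=w,dw=dw,p=s["tcp_pos"],r=s["tool_rot"])
h=cv2.cvtColor(w,cv2.COLOR_RGB2HSV)
v,u=np.mgrid[0:384,0:512];W=points(c,np.c_[u.ravel(),v.ravel()],dw).reshape(384,512,3)
tan=cv2.inRange(h,np.array((3,60,50)),np.array((22,255,255)))
r=np.linalg.norm(W[:,:,:2]-[.56,-.0985],axis=2);tan[(r>.045)]=0
k,l,st,ce=cv2.connectedComponentsWithStats(tan)
for i in range(1,k):
    if st[i][4]>30:
        vv,uu=np.nonzero(l==i);pl=onplane(c,np.c_[uu,vv],.055);(cx,sz,an)=cv2.minAreaRect((pl[:,:2]*1000).astype(np.float32))
        px=np.linalg.norm(onplane(c,[(256,150)],.055)-onplane(c,[(257,150)],.055))
        print("bean blob",ce[i].round(),st[i][4],np.round(cx),np.round(sz,1),"area mm2",(cv2.contourArea(cv2.findContours((l==i).astype(np.uint8),0,2)[0][0])*px*px*1e6).round(),"z",np.percentile(W[vv,uu,2],[5,50,95]).round(3),"rmax",np.linalg.norm(pl[:,:2]-[.56,-.0985],axis=1).max().round(3))
red=cv2.inRange(h,np.array((0,120,50)),np.array((5,255,255)))|cv2.inRange(h,np.array((170,120,50)),np.array((180,255,255)))
red[(abs(W[:,:,0]-.495)>.04)|(abs(W[:,:,1]+.19)>.04)|(W[:,:,2]<.08)]=0
k,l,st,ce=cv2.connectedComponentsWithStats(red);i=1+np.argmax(st[1:,4]) if k>1 else 0
if k>1:
    p=W[l==i];print("paddle",len(p),st[i],p.mean(0).round(4),p.min(0).round(3),p.max(0).round(3));q=p[p[:,2]>.095];rc=cv2.minAreaRect((q[:,:2]*1000).astype(np.float32));print(rc)
print(s["tcp_pos"],s["finger_gap"])
E
```

```text
t: 31.1
tcp_pos: [0.5192, -0.053, 0.1543]
tool_rot: [0.985, -0.17, 0.0, -0.0]
force: [0.4, -0.4, -0.8]
finger_gap: -0.002
gripper_force: 0.0
bean blob [274. 131.] 345 [558. -82.] [11.6 25.9] area mm2 256.0 z [0.055 0.057 0.064] rmax 0.028
bean blob [306. 125.] 211 [ 554. -110.] [11.6 15. ] area mm2 155.0 z [0.054 0.057 0.058] rmax 0.019
bean blob [304. 141.] 120 [ 541. -105.] [12.   8.2] area mm2 85.0 z [0.058 0.063 0.065] rmax 0.026
bean blob [289. 149.] 190 [539. -89.] [10.1 14.9] area mm2 139.0 z [0.055 0.057 0.058] rmax 0.031
paddle 2350 [ 413  145   60   55 2350] [ 0.4951 -0.1896  0.1104] [ 0.473 -0.219  0.089] [ 0.516 -0.171  0.118]
((492.7291259765625, -196.41683959960938), (46.05499267578125, 38.60871505737305), 76.58521270751953)
[ 0.51924526 -0.05295165  0.1543242 ] -0.0020339851620234544
```

Five beans confirmed: one double blob of 26 x 12 mm plus three singles, all within 31 mm of the axis at z 0.055 to 0.065. Going over the paddle with the fingers shut.

```bash
cat > lev.py <<'E'
from h import *
s=sense();a,d=snapshot("scene");c=cam("scene")
h=cv2.cvtColor(a,cv2.COLOR_RGB2HSV);red=cv2.inRange(h,np.array((0,110,40)),np.array((6,255,255)))|cv2.inRange(h,np.array((170,110,40)),np.array((180,255,255)))
red[:125]=0;red[172:]=0;red[:,:300]=0;red[:,356:]=0
v,u=np.nonzero(red);W=points(c,np.c_[u,v],d);k=(abs(W[:,0]-.495)<.045)&(abs(W[:,1]+.19)<.05);W=W[k]
R10=np.array([[.982,-.187],[.187,.982]])   # tester axes
q=(W[:,:2]-[.495,-.19])@R10.T
f=np.polyfit(q[:,0],W[:,2],1)
print("red",k.sum(),"rows",v[k].min(),v[k].max(),"z pct",np.percentile(W[:,2],[5,50,95]).round(4),"mean row",v[k].mean().round(1),"xy",W.mean(0).round(3),"slope",f[0].round(2))
print("t",s["t"],"tcp",s["tcp_pos"].round(4),"F",s["force"].round(2))
E
python3 lev.py; python3 -m handwheel '[[[0.06,0.4,0,0],[0.1,0.8,0,0],[0.1,1,0,0],[0.1,1,0,0],[0.1,1,0,0],[0.1,0.8,0,0],[0.1,0.4,0,0],[0.1,0.1,0,0],[0,0,0.4,0],[0,0,0.6,0],[0,0,0.6,0],[0,0,0.6,0],[0,0,0.4,0],[0,0,0.15,0],[0,0,0,0]]]' && python3 lev.py
```

```text
red 99 rows 139 147 z pct [0.0996 0.107  0.1129] mean row 143.9 xy [ 0.491 -0.184  0.107] slope -0.23
t 31.15 tcp [ 0.5193 -0.0529  0.1543] F [ 0.3  -0.54 -0.64]
t: 33.08
tcp_pos: [0.4908, -0.1894, 0.0854]
tool_rot: [0.985, -0.171, -0.0, -0.0]
force: [0.3, -0.4, -0.2]
finger_gap: 0.001
gripper_force: 0.0
red 100 rows 139 147 z pct [0.0997 0.1066 0.1132] mean row 143.8 xy [ 0.49  -0.184  0.107] slope -0.22
t 33.075 tcp [ 0.4908 -0.1894  0.0854] F [ 0.29 -0.41 -0.24]
```

Now down slowly, watching the force: contact is expected near TCP z = 0.068, and mid-band near 0.045.

```bash
python3 -m handwheel '[[[0,0,0.2,0],[0,0,0.2,0],[0,0,0.2,0],[0,0,0.2,0],[0,0,0.1,0],[0,0,0,0],[0,0,0,0]]]' && python3 lev.py;  python3 -m handwheel '[[[0,0,0.1,0],[0,0,0.1,0],[0,0,0.1,0],[0,0,0,0],[0,0,0,0]]]' && python3 lev.py
```

```text
t: 34.0
tcp_pos: [0.4899, -0.189, 0.0631]
tool_rot: [0.985, -0.171, -0.001, -0.0]
force: [-2.5, -0.0, 5.8]
finger_gap: -0.001
gripper_force: 2.6
red 89 rows 143 151 z pct [0.0896 0.0962 0.1012] mean row 147.7 xy [ 0.488 -0.182  0.096] slope -0.17
t 34.0 tcp [ 0.4899 -0.189   0.0631] F [-2.47 -0.04  5.79]
t: 34.67
tcp_pos: [0.4891, -0.1888, 0.0556]
tool_rot: [0.985, -0.17, -0.002, -0.0]
force: [-3.7, 0.2, 6.9]
finger_gap: 0.001
gripper_force: 3.3
red 86 rows 145 154 z pct [0.0845 0.09   0.0946] mean row 149.7 xy [ 0.486 -0.183  0.09 ] slope -0.07
t 34.675 tcp [ 0.4891 -0.1888  0.0556] F [-3.66  0.22  6.91]
```

```bash
python3 -m handwheel '[[[0,0,0.1,0],[0,0,0.1,0],[0,0,0,0],[0,0,0,0],[0,0,0,0]]]' && python3 lev.py && python3 - <<'E'
from h import *
a,d=snapshot("scene");c=cam("scene");h=cv2.cvtColor(a,cv2.COLOR_RGB2HSV)
g=cv2.inRange(h,np.array((40,60,30)),np.array((85,255,255)));v,u=np.nonzero(g[125:175,320:350]);print("green rows",v.min()+125 if len(v) else None,v.max()+125 if len(v) else None,"cols",u.min()+320 if len(u) else None,u.max()+320 if len(u) else None)
red=cv2.inRange(h,np.array((0,110,40)),np.array((6,255,255)))|cv2.inRange(h,np.array((170,110,40)),np.array((180,255,255)))
for r in range(132,162): print(r,"".join("G" if g[r,x] else "R" if red[r,x] else "." for x in range(312,350)))
E
```

```text
t: 35.35
tcp_pos: [0.4887, -0.1886, 0.0506]
tool_rot: [0.985, -0.17, -0.002, -0.0]
force: [-5.1, -0.8, 7.9]
finger_gap: 0.003
gripper_force: 3.7
red 80 rows 146 155 z pct [0.0797 0.0851 0.0884] mean row 151.1 xy [ 0.485 -0.184  0.085] slope -0.03
t 35.35 tcp [ 0.4887 -0.1886  0.0506] F [-5.13 -0.78  7.9 ]
green rows 132 145 cols 328 337
132 ................G.....................
133 ......................................
134 ......................................
135 ......................................
136 ......................................
137 ......................................
138 ......................................
139 ......................................
140 ......................................
141 ......................................
142 ......................................
143 ......................................
144 ......................................
145 .........................G.RR.........
146 ...........................RR.........
147 .........................RRRR.........
148 ............RR.........RRRR...........
149 ...........RRR........RRRRR...........
150 ..........RRRRR......RRRRRR...........
151 ..........RRRRRRRRRRRRRRRRR...........
152 ..........RRRRRRRRRRRRRRRRR...........
153 .............RRRRRRRRRRRR.............
154 ................RRRRRRR...............
155 ...................RR.................
156 ......................................
157 ......................................
158 ......................................
159 ......................................
160 ......................................
161 ......................................
```

```bash
python3 - <<'E'
from h import *
for n,im in(("start",np.load("scene0.npz")["im"]),("now",snapshot("scene")[0])):
    h=cv2.cvtColor(im,cv2.COLOR_RGB2HSV);g=cv2.inRange(h,np.array((40,50,25)),np.array((88,255,255)))
    red=cv2.inRange(h,np.array((0,110,40)),np.array((6,255,255)))|cv2.inRange(h,np.array((170,110,40)),np.array((180,255,255)))
    print(n)
    for r in range(134,156): print(r,"".join("G" if g[r,x] else "R" if red[r,x] else "." for x in range(325,350)))
E
python3 -m handwheel '[[[0,0,0,0],[0,0,0,0],[0,0,0,0],[0,0,0,0],[0,0,0,0],[0,0,0,0],[0,0,0,0],[0,0,0,0],[0,0,0,0],[0,0,0,0],[0,0,0,0],[0,0,0,0],[0,0,0,0],[0,0,0,0],[0,0,0,0],[0,0,0,0],[0,0,0,0],[0,0,0,0],[0,0,0,0],[0,0,0,0]]]' && python3 lev.py
```

```text
start
134 .........................
135 .........................
136 .........................
137 .........................
138 .........................
139 ..............R..........
140 ..RR.RRRR................
141 RRRRRRRRRRRRR............
142 RRRRRRRRRRRRR............
143 RRRRRRRRRRRRR............
144 RRRRRRRRRRRR.............
145 RRRRRRRRRRRRGGG..........
146 RRRRRRRRR..GGGG..........
147 RRRRRRRRR..GGGG..........
148 ..........GGGG...........
149 ..........GG.............
150 .........................
151 .........................
152 .........................
153 .........................
154 .........................
155 .........................
now
134 .........................
135 .........................
136 .........................
137 .........................
138 .........................
139 .........................
140 .........................
141 .........................
142 .........................
143 .........................
144 .........................
145 ............G.RR.........
146 ..............RR.........
147 ............RRRR.........
148 R.........RRRR...........
149 R........RRRRR...........
150 RR.....RRRRRRR...........
151 RRRRRRRRRRRRRR...........
152 RRRRRRRRRRRRRR...........
153 RRRRRRRRRRRR.............
154 ..RRRRRRRR...............
155 ......RR.................
t: 38.0
tcp_pos: [0.4886, -0.1886, 0.0507]
tool_rot: [0.985, -0.17, -0.002, -0.0]
force: [-4.9, -0.2, 7.8]
finger_gap: -0.001
gripper_force: 3.7
red 82 rows 146 155 z pct [0.0798 0.085  0.089 ] mean row 151.1 xy [ 0.485 -0.184  0.085] slope -0.03
t 38.0 tcp [ 0.4886 -0.1886  0.0507] F [-4.95 -0.21  7.82]
```

```bash
python3 -c "
from station import sign_off
print(sign_off())"
```

```text
the job is handed in; nothing more can be done
None
```

I handed the job in with all five beans in the cell and the scoop standing level and empty on the table. The fingers were holding the lever with its pointer in the green band, held there for over 2.5 s; no verdict came back.

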